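Hold the tray handle for screwing

ROBOT

A 6-joint arm with a two-finger parallel gripper is mounted at the origin on a cart in front of the work surface, level with it; the furniture and walls round the work are solid. World frame = base frame: x ahead of the robot, y to its left, z up, the work surface at z = 0. Lengths are in m, angles in rad, forces in N, time in s.
With the tool pointing down it reaches from about 0.35 to 0.85 m from the base axis. Payload 8.1 kg.
Tool frame: the origin (TCP) lies at the very end of the fingers, on their centre line; the grasp point (between the pads) lies 19 mm behind it; z points along the fingers, y is the direction in which the jaws open and shut (so a half turn about z gives the same grasp; the last joint's range is limited). The gripper opens to 85 mm and grips with 20 to 120 N. Pads are 22 mm wide; open, the fingers measure 114 mm over their backs; the gripper's body (76 mm by 85 mm) begins 54 mm behind the grasp point. The pads swing forward as they close: fully open they stand 13 mm farther back than shut.
Start: joints at [-1.388, 0.13, 1.488, -0, 1.523, -0.085], TCP at [0.159, -0.579, 0.231] pointing down, gripper open.
Joint ranges: [-2.96, 2.96], [-0.89, 2.26], [0.02, 2.5], [-1.34, 4.48], [0, 2.73], [-2.66, 2.66]. Speed limits (rad/s): [2.39, 2.39, 2.79, 3.14, 3.14, 3.14].

INTERFACE

Orientations are given as a unit quaternion [w, x, y, z].
In Python, from station import * gives the robot as it stands. The module is installed in compiled form; this text tells all that it offers.
- The arm moves only by the shell command python3 -m pendant 'ROWS' [OPENING] [FORCE]. ROWS is JSON, a list of rows, each a list of 6 numbers: the shift along the world's x, y, z in mm, then the turn, a rotation vector about the world's x, y, z in rad. A call has 1 to 10 rows; each row is the pose to reach, as a shift and turn from the pose commanded when the call began; what a row does not reach only later rows make up. A row lasts 1/10 s, in which the tool goes at most 50 mm and 8.59 degrees, less where a joint would pass 70% of its speed; a pose out of reach is approached as far as the arm can. A call with a gripper value outside its range is refused whole. OPENING is the finger opening in mm, from 0 to 85.4, set as the call begins (- or left out, the last holds). The fingers move at their own pace and stop on an object; FORCE is the grip in N (left out, the last holds). Time passes only in rows, so rows that repeat a pose let the fingers close. It gives the time, the measured TCP pose, the force and the opening at its end, in the units of the state.
- get_obs(): the state, without advancing time (a new reading comes with each control period).
- grab_frame(name): name is "side" or "top" or "wrist"; returns a dict with "image" (400x640x3 uint8, blue, green, red), "vfov" (degrees; the focal length in pixels is half the picture's height over the tangent of half this angle, whatever the lens; pixels are square), "cx", "cy" (the principal point, pixels), "rvec" (rotation vector, rad) and "tvec" (3), from world to camera coordinates, as OpenCV has them. Camera axes: x right, y down, z forward; pixel columns grow to the right and rows downward; lengths in m; the calibration is good to about 2 mm. A picture is of the moment at which its call begins. There is no depth.
- job_done(): hands the job in, once; it reports no verdict.
Trained networks look in a picture, given as the dict that the camera call returned (one of the last four; its "shot" number tells which), for a name from the list of things; names that differ only in an ending like _2 or _b are one class to them, and where a whole thing is asked for, a point or a joint stands for the part that bears it (a point fixed in the world has none). Each returns a list of dicts, best first, with "score" (0 to 1); they miss things now and then, are a little off and sometimes report something else, mostly with a low value. They report only what shows in the picture. A call takes as long as a camera call.
- regions_of(picture, query): "pixels" (400x640 bool, what is visible of it) and "box" ([centre column, centre row, width, height] in pixels, round what is visible of it).
The state is a dict: "time": time; "q": joint angles; "qvel": joint speeds; "joint_torque": joint torques, N m; "position": TCP position; "tcp_rot": TCP orientation; "wrist_force": force on the tool from outside, world axes, zero at the start; "torque": the same for the moment, N m; "width": opening from 0.0 (shut) to 1.0 (fully open).
Only numpy, scipy, OpenCV 4.12 (cv2) and the standard library are available. Lean on these libraries where they do the work, as an engineer would, in place of code of your own. Each camera call takes 0.05 s, during which the arm holds its last target. There are 200 camera calls.

TASK

Pick up the dark wooden tray handle by its upright grip, set it down upright on the blue jig in front of the pale tray panel with its two brass screw heads facing outward, away from the panel, and its ends flush with the panel's sides. Then push it squarely against the panel's edge, through the handle alone, until the black pointers stand in the green of the gauge (not on into the red). Finish like that, still gripping and pushing steadily so that the cook can drive the screws, and leave the other things on the table where they are.

Things in the scene. Friction and masses are not known exactly. Their poses are not given: they have to be found in the camera images.
- handle_rail: Loose dark-wood tray handle, 0.2 kg, upright on the table left or right of the jig. Rail 170 long (its y) x 24 (x) x 20 mm high; upright grip in its middle 60 (y) x 18 (x), top 61 mm above the underside: pinch it across the 18 mm, fingertips 22 mm or more above the underside to clear the panel. Origin: centre of underside, z up. Plain +x face (12 mm off) goes to the panel; -x face has two brass screw heads.
- jig: Jig, fixed, place and yaw vary. Blue plastic bed 10 mm thick, 236 wide (y); clear bed x = -60 to 0 mm before the panel edge. Origin: on the table under the middle of the panel's near edge at rest; +x away from the robot, the push direction. Panel lies between aluminium side guides (x 25 to 160, y 90 to 112 mm either side, tops at 26 mm) with white, green, red gauge fields; backstop at x 163 mm, 44 mm high.
- panel_edge (a point): Middle of the near edge of the pale tray panel, at its underside on the bed top (10 mm above the table); moves with the panel; axes as the jig's. Panel 170 wide (y), 118 long (+x), 14 mm thick, side rims up to 22 mm above the bed; a black pointer bar each side moves over the gauge. The rail is in place with its origin at x = -12 mm, y = 0, z = 0 here.
- tray_panel (a joint): Travel of the tray panel along the jig's +x against its springs (m): 0 at rest, stop at 0.022. The springs take 0.8 N per mm, with no preload. Pointers in the white below 0.005, in the green from 0.005 to 0.015 (4 to 12 N), in the red above.
- pulp_bowl: White pulp bowl, 150 mm wide, 43 mm high, on the table beside the jig, on the side where the handle is not; origin under its centre. Leave it.
- screwdriver: The cook's screwdriver, lying on the table to the right; origin under its middle. Leave it.
- spoon: Measuring spoon, 132 mm long, lying on the table to the left; origin under its middle. Leave it.
- rail_screws (a point): Middle of the handle rail's outer (-x) face, 10 mm above its underside, midway between the two brass screw heads.

How it is judged:
By the outcome, as a careful person would: the job done as asked, in the order asked, and still so for the second after the job is handed in, while the arm keeps its last pose, push and grip.
It also fails if it takes over 48 s, if anything falls off the work surface, if the arm or the gripper's body presses on something with over 40 N, if the wrist force passes 120 N, or if a joint passes its speed limit or range.

## Working session

There is one attempt and no reset: what is moved stays moved. The work goes in short steps, Python scripts to look and compute and a shell command to move; the robot and the scene stay as the last step left them, time stands still between calls to the robot, and variables do not carry over. Pictures are saved under pics/ and viewed, about 8 in all and at most 12, crops included, and the job is handed in when it is done.

```bash
mkdir -p pics; cat > h.py <<'E'
from station import *
import numpy as np, cv2
def K(p):
    h,w=p["image"].shape[:2]; f=h/2/np.tan(np.radians(p["vfov"])/2)
    return np.array([[f,0,p["cx"]],[0,f,p["cy"]],[0,0,1.]])
def proj(p,X):
    return cv2.projectPoints(np.asarray(X,float).reshape(-1,3),np.array(p["rvec"],float),np.array(p["tvec"],float),K(p),None)[0].reshape(-1,2)
def ray(p,uv,z):
    R=cv2.Rodrigues(np.array(p["rvec"],float))[0]; t=np.array(p["tvec"],float).ravel()
    uv=np.asarray(uv,float).reshape(-1,2); d=(np.linalg.inv(K(p))@np.c_[uv,np.ones(len(uv))].T).T@R
    c=-R.T@t; return c+d*((z-c[2])/d[:,2])[:,None]
E
python3 - <<'E'
from h import *
o=get_obs(); print(o["position"],o["tcp_rot"],o["wrist_force"],o["width"])
for n in ["top","side"]:
    p=grab_frame(n); cv2.imwrite(f"pics/{n}0.png",p["image"])
    R=cv2.Rodrigues(np.array(p["rvec"],float))[0];print(n,p["vfov"],-R.T@np.ravel(p["tvec"]))
    for q in ["handle_rail","jig","tray_panel","panel_edge","rail_screws","pulp_bowl"]:
        print(q,[(round(r["score"],2),np.round(r["box"]),int(r["pixels"].sum())) for r in regions_of(p,q)][:3])
E
```

```text
[ 0.15868831 -0.57806934  0.23025619] [-9.18449026e-04  9.91048711e-01  1.33497592e-01 -3.92053431e-05] [0.97410513 0.23356845 0.01172496] 1.0010757878641359
top 50.30763375821515 [ 0.38039234 -0.00726534  1.18542126]
handle_rail [(0.7, array([203., 238.,  61.,  29.]), 610), (0.17, array([426., 261.,  57.,  58.]), 2401)]
jig [(0.64, array([326., 203.,  94., 108.]), 7760)]
tray_panel [(0.79, array([323., 199.,  74.,  63.]), 2706)]
panel_edge [(0.62, array([324., 201.,  69.,  64.]), 2729)]
rail_screws [(0.68, array([205., 239.,  62.,  27.]), 480), (0.24, array([438., 174.,  57.,  18.]), 264)]
pulp_bowl [(0.93, array([424., 260.,  55.,  55.]), 2441)]
side 52.81643060071477 [0.47444463 0.86301461 0.81180076]
handle_rail [(0.87, array([350., 302.,  33.,  61.]), 825)]
jig [(0.87, array([323., 205.,  92.,  56.]), 5002)]
tray_panel [(0.76, array([320., 198.,  56.,  42.]), 1662)]
panel_edge [(0.8, array([319., 199.,  58.,  46.]), 1760)]
rail_screws [(0.6, array([350., 299.,  36.,  61.]), 831)]
pulp_bowl [(0.8, array([373., 146.,  44.,  32.]), 984), (0.23, array([323., 206.,  94.,  58.]), 4961)]
```

```bash
python3 - <<'E'
import cv2
a=cv2.imread("pics/top0.png")[130:310,160:480]; a=cv2.resize(a,(800,450),interpolation=3)
cv2.imwrite("pics/a.png",a)
b=cv2.imread("pics/side0.png")[110:350,210:460]; b=cv2.resize(b,None,fx=2.5,fy=2.5,interpolation=3)
cv2.imwrite("pics/b.png",b[:600])
E
```

```text
(no output)
```

View pics/a.png

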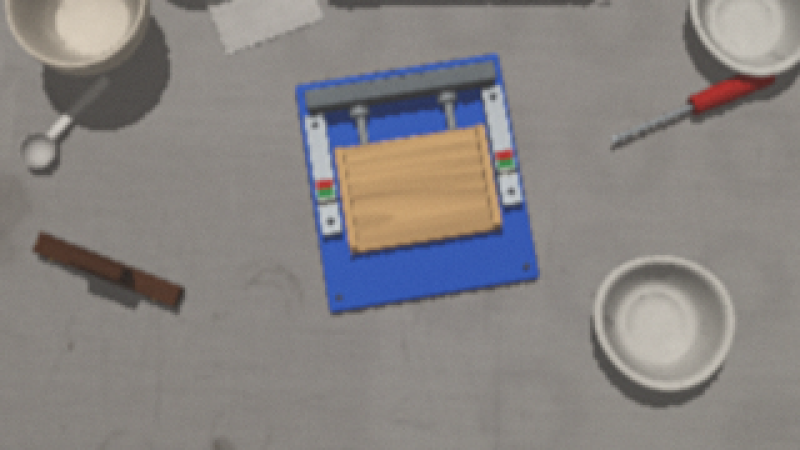

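View pics/b.png

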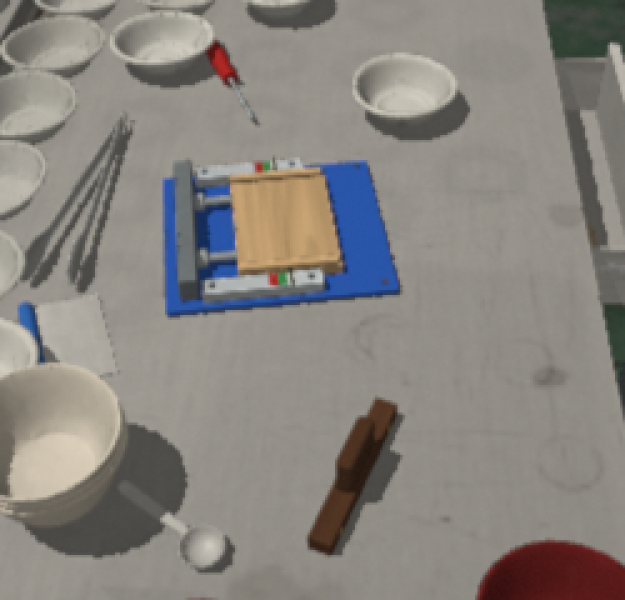

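```bash
python3 - <<'E'
from h import *
p=grab_frame("top"); im=p["image"]
f=lambda x:p
def S(pts,z): return ray(p,np.array(pts)/2.5+[160,130],z)[:,:2]
c=S([(298,87),(497,56),(538,277),(332,312)],.01); print("bed",c.round(4))
nd=c[3]-c[2]; print("width",np.linalg.norm(nd),np.linalg.norm(c[0]-c[1])); 
yv=(c[3]-c[2])+(c[0]-c[1]); yv/=np.linalg.norm(yv); xv=np.array([yv[1],-yv[0]]); print("yaw",np.arctan2(xv[1],xv[0]))
print("edge mid", (c[2]+c[3])/2+.06*xv)
e=S([(352,250),(501,230)],.032); print("panel corners",e,np.linalg.norm(e[0]-e[1]))
h=S([(42,232),(184,288),(180,310),(35,252)],.02); print("h",h,h.mean(0)); d=h[0]+h[3]-h[1]-h[2]; print(np.arctan2(d[1],d[0]),np.linalg.norm(d)/2)
p2=grab_frame("side")
s=ray(p2,np.array([(385,400),(320,550)])/2.5+[210,110],.02); print(s)
w=grab_frame("wrist"); R=cv2.Rodrigues(np.array(w["rvec"],float))[0]; print(w["vfov"],-R.T@np.ravel(w["tvec"]),R)
E
```

```text
bed [[ 0.6952  0.1101]
 [ 0.7376 -0.116 ]
 [ 0.4857 -0.1637]
 [ 0.4416  0.0625]]
width 0.23040570980444836 0.23004861843385938
yaw 0.18905208970166934
edge mid [ 0.52261011 -0.03930678]
panel corners [[ 0.50809992  0.04179154]
 [ 0.53411183 -0.12016239]] 0.16402955345063544
h [[0.52077578 0.38404999]
 [0.46316529 0.22432893]
 [0.43917619 0.22728356]
 [0.49850798 0.38993797]] [0.48040631 0.30640011]
1.2228068090084379 0.17146532540178575
[[0.45706349 0.23604796 0.02      ]
 [0.51097027 0.40380997 0.02      ]]
59.8713013388976 [ 0.23619682 -0.558565    0.37336563] [[ 2.64768784e-01 -9.64311887e-01  2.74583131e-04]
 [-9.16390222e-01 -2.51522380e-01  3.11392763e-01]
 [-3.00210679e-01 -8.26987083e-02 -9.50281259e-01]]
```

```bash
python3 -m pendant '[[400,870,-20,0,0,0],[400,870,-20,0,0,0],[400,870,-20,0,0,0],[400,870,-20,0,0,0],[400,870,-20,0,0,0],[400,870,-20,0,0,0],[400,870,-20,0,0,0],[400,870,-20,0,0,0],[400,870,-20,0,0,0],[400,870,-20,0,0,0]]' 85
python3 -c "
from station import *;print(get_obs()['position'])"
```

```text
time: 1.85
position: [0.3681, -0.1226, 0.2213]
tcp_rot: [0.0, 0.991, 0.133, 0.001]
wrist_force: [2.6, -0.3, 0.6]
width: 0.993
[ 0.36811364 -0.12262243  0.22126515]
```

```bash
python3 -m pendant '[[190,415,-10,0,0,0],[190,415,-10,0,0,0],[190,415,-10,0,0,0],[190,415,-10,0,0,0],[190,415,-10,0,0,0],[190,415,-10,0,0,0],[190,415,-10,0,0,0],[190,415,-10,0,0,0],[190,415,-10,0,0,0],[190,415,-10,0,0,0]]'
python3 - <<'E'
from h import *
o=get_obs();print(o["position"],o["q"])
p=grab_frame("wrist"); cv2.imwrite("pics/w1.png",p["image"]); print([(round(r["score"],2),r["box"]) for q in ["handle_rail","rail_screws"] for r in regions_of(p,q)])
E
```

```text
time: 2.85
position: [0.5578, 0.2951, 0.2085]
tcp_rot: [-0.0, 0.991, 0.135, -0.001]
wrist_force: [-0.5, -1.0, -0.7]
width: 0.991
[0.55776211 0.29508884 0.20851844] [4.04618924e-01 2.25952566e-01 1.42278224e+00 1.34098751e-03
 1.49484198e+00 1.70394982e+00]
[(0.73, [278.4, 230.3, 144.5, 106.1]), (0.62, [582.7, 213.6, 114.6, 151.5]), (0.78, [279.1, 231.8, 143.2, 109.6])]
```

View pics/w1.png

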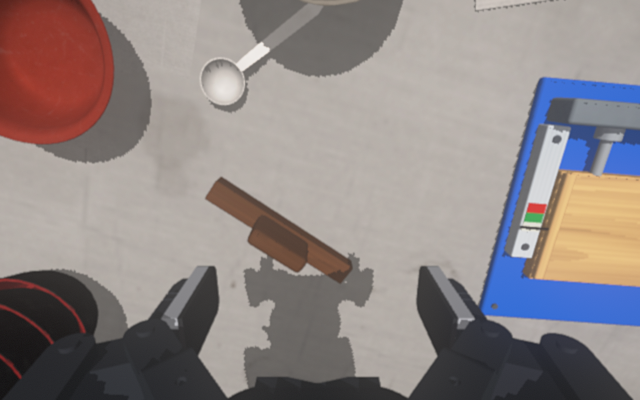

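```bash
python3 - <<'E'
import cv2
b=cv2.imread("pics/w1.png")[165:295,190:370]; cv2.imwrite("pics/w1c.png",cv2.convertScaleAbs(cv2.resize(b,None,fx=4.4,fy=4.4,interpolation=2),alpha=1.8))
E
```

```text
(no output)
```

View pics/w1c.png

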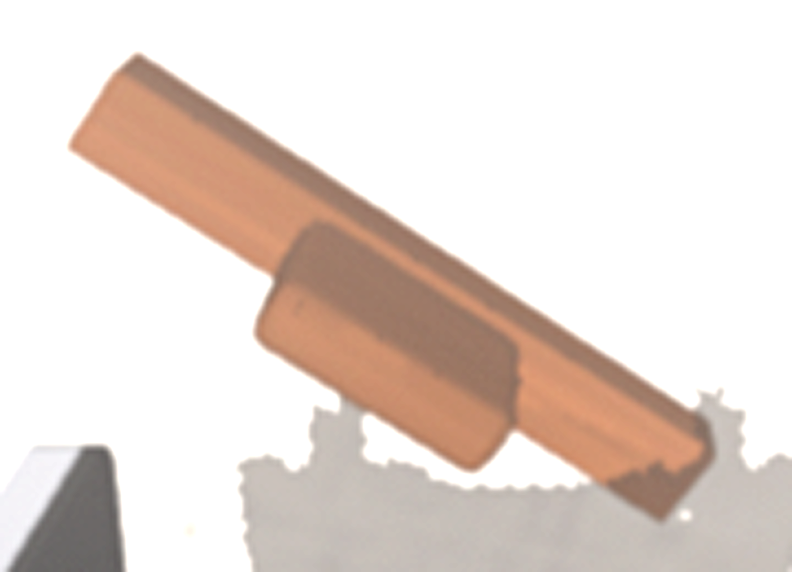

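```bash
python3 - <<'E'
from h import *
p=grab_frame("wrist")
h=ray(p,np.array([(125,75),(708,443),(660,520),(70,147)])/4.4+[190,165],.02)[:,:2]; print(h,h.mean(0)); d=h[0]+h[3]-h[1]-h[2]; print(np.arctan2(d[1],d[0]),np.linalg.norm(d)/2,np.linalg.norm(h[0]-h[3]))
g=ray(p,np.array([(262,335),(475,470),(318,222),(520,355)])/4.4+[190,165],[.061,.061,.061,.061]); print(g)
e=ray(p,[(562,172),(530,279)],.032);print("rim",e)
e=ray(p,[(543,77),(481,314)],.01);print("bed",e)
E
```

```text
[[0.52273032 0.38104267]
 [0.4688269  0.2273215 ]
 [0.44517856 0.23248983]
 [0.50261348 0.39008451]] [0.48483731 0.30773463]
1.2273334335217274 0.165313169771103 0.02205543462183633
[[0.48877721 0.33474615 0.061     ]
 [0.46979337 0.28401523 0.061     ]
 [0.51645004 0.32897175 0.061     ]
 [0.49862443 0.28169362 0.061     ]]
rim [[0.62269618 0.06721035 0.032     ]
 [0.50968256 0.04462284 0.032     ]]
bed [[0.69903125 0.11072083 0.01      ]
 [0.44375026 0.0604579  0.01      ]]
```

```bash
python3 -m pendant '[[-72,12,-90,0,0,0.957],[-72,12,-90,0,0,0.957],[-72,12,-90,0,0,0.957],[-72,12,-90,0,0,0.957],[-72,12,-90,0,0,0.957],[-72,12,-90,0,0,0.957],[-72,12,-90,0,0,0.957],[-72,12,-90,0,0,0.957],[-72,12,-90,0,0,0.957]]'
python3 - <<'E'
from h import *
p=grab_frame("wrist"); o=get_obs();print(o["position"],2*np.arctan2(o["tcp_rot"][2],o["tcp_rot"][1])); cv2.imwrite("pics/w2.png",p["image"])
th=1.227;u=np.array([np.cos(th),np.sin(th)]);n=np.array([u[1],-u[0]])
im=p["image"].copy()
for (L,W,z) in [(85,12,.02),(30,9,.061)]:
    q=np.array([[*(np.array([.486,.307])+s*L/1e3*u+t*W/1e3*n),z] for s,t in [(1,1),(1,-1),(-1,-1),(-1,1)]])
    cv2.polylines(im,[np.int32(proj(p,q))],True,(0,255,0))
cv2.imwrite("pics/w2.png",im)
E
```

```text
time: 3.95
position: [0.4859, 0.3015, 0.1216]
tcp_rot: [0.0, 0.819, 0.573, 0.001]
wrist_force: [0.2, -0.3, -0.0]
width: 1.002
[0.48580881 0.30175892 0.12145699] 1.2217706640178982
```

View pics/w2.png

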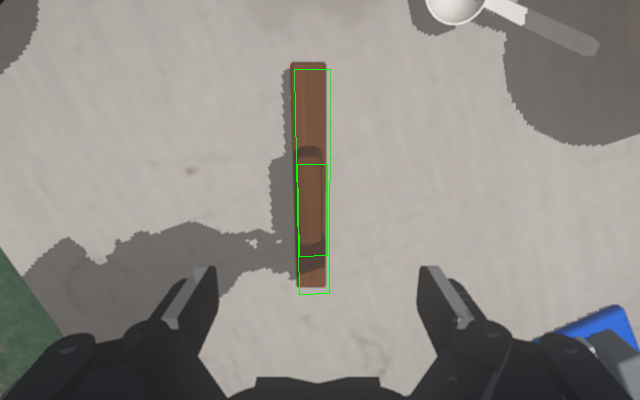

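```bash
python3 -m pendant '[[0,11,-10,0,0,0],[0,11,-40,0,0,0],[0,11,-70,0,0,0],[0,11,-88,0,0,0],[0,11,-94,0,0,0],[0,11,-94,0,0,0],[0,11,-94,0,0,0]]'
```

```text
time: 4.7
position: [0.4863, 0.3142, 0.0277]
tcp_rot: [0.0, 0.818, 0.575, 0.001]
wrist_force: [-0.2, -0.1, -0.3]
width: 0.996
```

```bash
python3 -m pendant '[[0,0,0,0,0,0],[0,0,0,0,0,0],[0,0,0,0,0,0],[0,0,0,0,0,0],[0,0,0,0,0,0],[0,0,0,0,0,0],[0,0,0,0,0,0],[0,0,0,0,0,0],[0,0,0,0,0,0],[0,0,0,0,0,0]]' 0 70
```

```text
time: 5.7
position: [0.4856, 0.3136, 0.027]
tcp_rot: [0.0, 0.818, 0.575, 0.0]
wrist_force: [-1.5, 0.1, 2.9]
width: 0.198
```

```bash
python3 -m pendant '[[0,0,25,0,0,0],[0,0,70,0,0,0],[2,-40,80,0,0,0.1],[2,-85,80,0,0,0.2],[2,-130,80,0,0,0.3],[2,-175,80,0,0,0.4],[2,-220,80,0,0,0.538],[2,-265,80,0,0,0.538],[2,-310,80,0,0,0.538],[2,-345,70,0,0,0.538]]'
python3 -m pendant '[[0,-12,-8,0,0,0],[0,-16,-12,0,0,0],[0,-16,-12,0,0,0],[0,-16,-12,0,0,0],[0,-16,-12,0,0,0]]'
python3 - <<'E'
from h import *
o=get_obs();print(o["position"],2*np.arctan2(o["tcp_rot"][2],o["tcp_rot"][1]),o["wrist_force"])
p=grab_frame("wrist");t=grab_frame("top");s=grab_frame("side")
cv2.imwrite("pics/w3.png",p["image"]);cv2.imwrite("pics/t3.png",t["image"]);cv2.imwrite("pics/s3.png",s["image"])
c=np.zeros((600,800,3),np.uint8)
c[:400,:640]=p["image"]
c2=cv2.resize(s["image"][150:260,250:390],None,fx=2.5,fy=2.5)
cv2.imwrite("pics/v3.png",p["image"]);cv2.imwrite("pics/v3s.png",c2)
E
```

```text
time: 6.7
position: [0.4883, -0.034, 0.098]
tcp_rot: [0.001, 0.636, 0.771, 0.001]
wrist_force: [1.3, 0.8, -1.4]
width: 0.197
time: 7.2
position: [0.4879, -0.0462, 0.0852]
tcp_rot: [0.0, 0.635, 0.772, 0.0]
wrist_force: [0.9, -1.2, -2.0]
width: 0.2
[ 0.48793865 -0.04624151  0.08516146] 1.7644831035949182 [ 0.86252835 -1.19919212 -1.96641655]
```

View pics/v3.png

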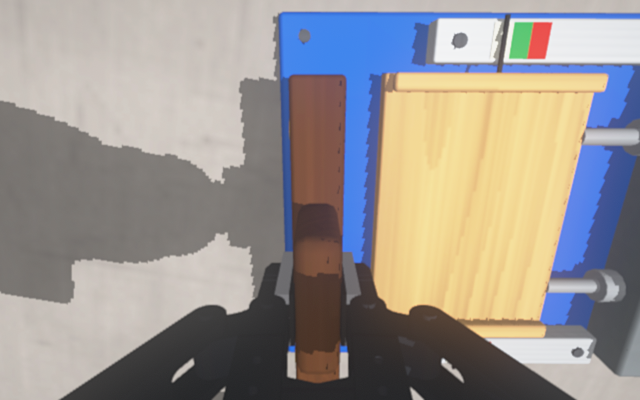

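```bash
python3 - <<'E'
from h import *
p=grab_frame("wrist"); a=p["image"]
g=lambda uv,z: ray(p,uv,z)[:,:2]
r=g([(291,76),(345,76)],.078); print("rail end",r,r.mean(0))
for L in [[(291,90),(287,240)],[(345.5,90),(343,200)]]:
    q=g(L,.078); d=q[0]-q[1]; print("rail yaw",np.arctan2(d[1],d[0])-np.pi/2)
# gradient-based line fits
def edge(rows,c0,c1,sgn=1):
    pts=[]
    G=cv2.GaussianBlur(a.astype(np.float32),(3,3),0)
    for v in rows:
        lo=int(c0+(c1-c0)*(v-rows[0])/(rows[-1]-rows[0]))
        s=G[v,lo-8:lo+9].sum(1); s=G[v,lo-8:lo+9,2]-G[v,lo-8:lo+9,0]; d=np.abs(np.diff(s)); pts.append((lo-8+d.argmax()+.5,v))
    return np.array(pts)
def fit(pts,z):
    w=g(pts,z); vx,vy,x,y=cv2.fitLine(w.astype(np.float32),cv2.DIST_HUBER,0,1e-4,1e-4).ravel(); 
    if vy<0: vx,vy=-vx,-vy
    return np.arctan2(vy,vx)-np.pi/2,np.array([x,y])
for z in(.01,.024): print("panel edge",z,fit(edge(range(100,300,4),382,372),z))
print("bed near edge",fit(edge(range(30,200,4),282,284),.01))
print("rail R",fit(edge(range(85,195,4),345,343),.078)); print("rail L",fit(edge(range(85,240,4),291,287),.078))
print("rim corner",g([(396,73),(607,74)],.032),"guide",g([(437,20),(430,62)],.026), "bed corner",g([(281,13)],.01))
e=g([(396,73),(607,74)],.032); d=e[1]-e[0]; print("rim yaw",np.arctan2(d[1],d[0]))
E
```

```text
rail end [[0.46189731 0.03272002]
 [0.48333053 0.03691958]] [0.47261392 0.0348198 ]
rail yaw 0.14209397495458398
rail yaw 0.19487541348784787
panel edge 0.01 (np.float32(0.19117141), array([ 0.5203953 , -0.01614735], dtype=float32))
panel edge 0.024 (np.float32(0.19117093), array([ 0.5173637 , -0.01315011], dtype=float32))
bed near edge (np.float32(0.25818074), array([0.4536772 , 0.02525518], dtype=float32))
rail R (np.float32(0.196087), array([0.4886565 , 0.01167782], dtype=float32))
rail L (np.float32(0.19377828), array([ 0.46802515, -0.00517644], dtype=float32))
rim corner [[0.51248964 0.04557028]
 [0.62187873 0.06649778]] guide [[0.52786653 0.07521729]
 [0.53021337 0.0549457 ]] bed corner [[0.44557576 0.06540953]]
rim yaw 0.18902839281943767
```

View pics/v3s.png

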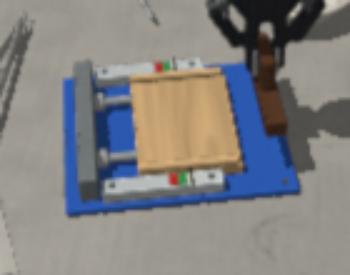

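```bash
python3 -m pendant '[[-1,3,-15,0,0,-0.004],[-1,3,-30,0,0,-0.004],[-1,3,-40,0,0,-0.004],[-1,3,-45,0,0,-0.004],[-1,3,-45,0,0,-0.004],[-1,3,-45,0,0,-0.004]]'; python3 -m pendant '[[0,0,-1,0,0,0],[0,0,-2,0,0,0],[0,0,-2,0,0,0]]'
python3 -m pendant '[[0,0,-1,0,0,0],[0,0,-1,0,0,0]]'
```

```text
time: 8.0
position: [0.487, -0.0445, 0.0403]
tcp_rot: [0.0, 0.638, 0.77, 0.0]
wrist_force: [-0.4, 0.3, -1.3]
width: 0.196
time: 8.3
position: [0.4868, -0.0445, 0.0381]
tcp_rot: [0.0, 0.638, 0.77, 0.0]
wrist_force: [-0.2, -0.3, -2.7]
width: 0.197
time: 8.5
position: [0.4867, -0.0445, 0.0369]
tcp_rot: [0.0, 0.638, 0.77, 0.0]
wrist_force: [0.1, -0.4, -1.0]
width: 0.205
```

```bash
for i in 1; do python3 -m pendant '[[0,0,-0.5,0,0,0],[0,0,-0.5,0,0,0]]';python3 -m pendant '[[0,0,-0.5,0,0,0],[0,0,-0.5,0,0,0]]';python3 -m pendant '[[0,0,-0.5,0,0,0],[0,0,-0.5,0,0,0]]'; done
python3 - <<'E'
from h import *
p=grab_frame("wrist");s=grab_frame("side");cv2.imwrite("pics/v4.png",p["image"])
cv2.imwrite("pics/s4.png",s["image"])
E
```

```text
time: 8.7
position: [0.4868, -0.0445, 0.0369]
tcp_rot: [0.0, 0.638, 0.77, 0.0]
wrist_force: [-3.5, 0.5, 4.5]
width: 0.2
time: 8.9
position: [0.4868, -0.0445, 0.0369]
tcp_rot: [0.0, 0.638, 0.77, -0.0]
wrist_force: [-5.8, 0.3, 10.6]
width: 0.196
time: 9.1
position: [0.4868, -0.0444, 0.0369]
tcp_rot: [0.0, 0.638, 0.77, -0.0]
wrist_force: [-8.7, 1.2, 16.5]
width: 0.205
```

View pics/v4.png

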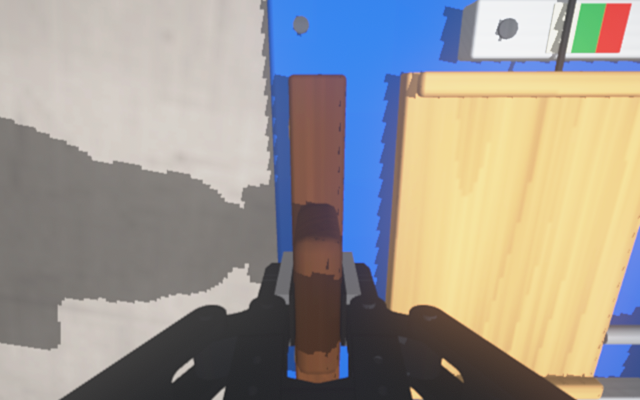

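```bash
python3 -m pendant '[[0,0,1.2,0,0,0],[0,0,1.2,0,0,0],[0,0,1.2,0,0,0]]'; python3 - <<'E'
from h import *
p=grab_frame("wrist"); g=lambda uv,z: ray(p,uv,z)[:,:2]
R=lambda w:(w@np.array([[np.cos(.191),-np.sin(.191)],[np.sin(.191),np.cos(.191)]]))
print("rail",R(g([(293,75),(343,75)],.03)));print("rim",R(g([(420,71.5),(630,72)],.032)))
print("rail edge",R(g([(345,80),(344,200)],.03)),"panel edge bottom",R(g([(400,75),(389,300)],.01)),"top",R(g([(401,75),(391,300)],.024)))
im=p["image"]
c=im[55:105,280:480]; cv2.imwrite("pics/v5.png",cv2.resize(c,None,fx=4,fy=4,interpolation=0))
E
```

```text
time: 9.5
position: [0.4869, -0.0445, 0.0369]
tcp_rot: [0.0, 0.638, 0.77, 0.0]
wrist_force: [-2.3, 0.6, 6.3]
width: 0.198
rail [[ 0.46039653 -0.05280087]
 [ 0.48056278 -0.05285887]]
rim [[ 0.51093619 -0.05170628]
 [ 0.59419417 -0.05213251]]
rail edge [[ 0.48141107 -0.05476574]
 [ 0.48208066 -0.1058374 ]] panel edge bottom [[ 0.508002   -0.0522821 ]
 [ 0.51027971 -0.17163005]] top [[ 0.50530109 -0.05273331]
 [ 0.5080049  -0.16219229]]
```

View pics/v5.png

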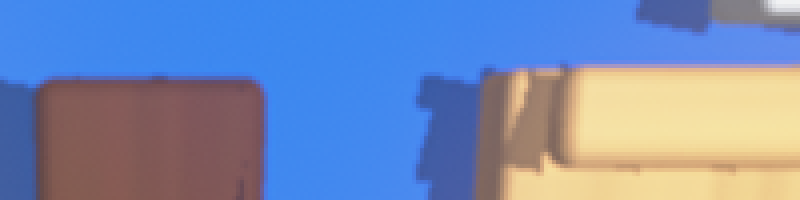

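```bash
python3 -m pendant '[[5,1.7,0.3,0,0,0],[10,2.9,0.3,0,0,0],[15,3.8,0.3,0,0,0],[19.5,4.6,0.3,0,0,0],[19.5,4.6,0.3,0,0,0],[19.5,4.6,0.3,0,0,0]]'; python3 - <<'E'
from h import *
p=grab_frame("wrist"); cv2.imwrite("pics/v6.png",p["image"][40:220,260:560])
im=cv2.resize(p["image"][40:220,280:480],None,fx=4,fy=3.3,interpolation=2); cv2.imwrite("pics/v6.png",im[:600,:800])
E
```

```text
time: 10.15
position: [0.5068, -0.0398, 0.0369]
tcp_rot: [0.0, 0.638, 0.77, 0.0]
wrist_force: [2.3, -0.7, 0.9]
width: 0.198
```

View pics/v6.png

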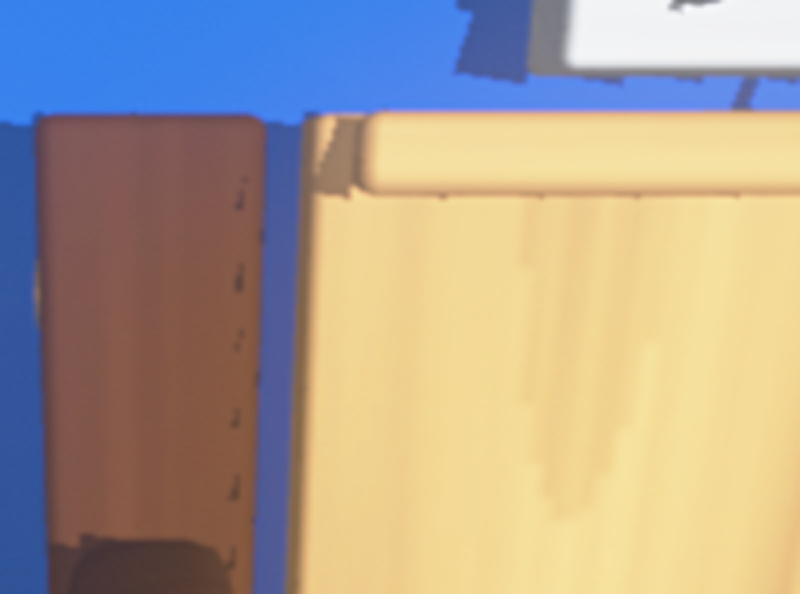

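```bash
python3 -m pendant '[[1,0.2,-0.2,0,0,0],[2,0.4,-0.2,0,0,0],[3,0.6,-0.2,0,0,0],[4,0.8,-0.2,0,0,0],[4,0.8,-0.2,0,0,0]]'; python3 -m pendant '[[1,0.2,0,0,0,0],[2,0.4,0,0,0,0],[3,0.6,0,0,0,0],[4,0.8,0,0,0,0],[4,0.8,0,0,0,0],[4,0.8,0,0,0,0]]'; python3 -m pendant '[[1,0.2,0,0,0,0],[2,0.4,0,0,0,0],[3,0.6,0,0,0,0],[3,0.6,0,0,0,0],[3,0.6,0,0,0,0],[3,0.6,0,0,0,0]]'
```

```text
time: 10.7
position: [0.5093, -0.0393, 0.0369]
tcp_rot: [-0.001, 0.638, 0.77, -0.001]
wrist_force: [-5.9, -1.1, 9.4]
width: 0.198
time: 11.3
position: [0.5131, -0.0385, 0.0369]
tcp_rot: [-0.001, 0.638, 0.77, -0.001]
wrist_force: [-6.7, -1.8, 11.2]
width: 0.203
time: 11.9
position: [0.5156, -0.0381, 0.0369]
tcp_rot: [-0.001, 0.637, 0.77, -0.001]
wrist_force: [-9.1, -2.4, 13.2]
width: 0.198
```

```bash
python3 - <<'E'
from h import *
p=grab_frame("wrist");t=grab_frame("top");s=grab_frame("side")
c=np.zeros((600,800,3),np.uint8)
c[:300,:]=cv2.resize(p["image"][0:150,240:640],(800,300),interpolation=2)
c[300:,:400]=cv2.resize(t["image"][170:245,280:380],(400,300),interpolation=2)
c[300:,400:]=cv2.resize(s["image"][165:240,270:370],(400,300),interpolation=2)
cv2.imwrite("pics/v7.png",c); o=get_obs();print(o["position"],o["tcp_rot"],o["torque"])
E
```

```text
[ 0.51559647 -0.03807914  0.03696169] [-0.00104579  0.6375159   0.77043533 -0.00133219] [-0.38807274  1.88750963  0.1249615 ]
```

View pics/v7.png

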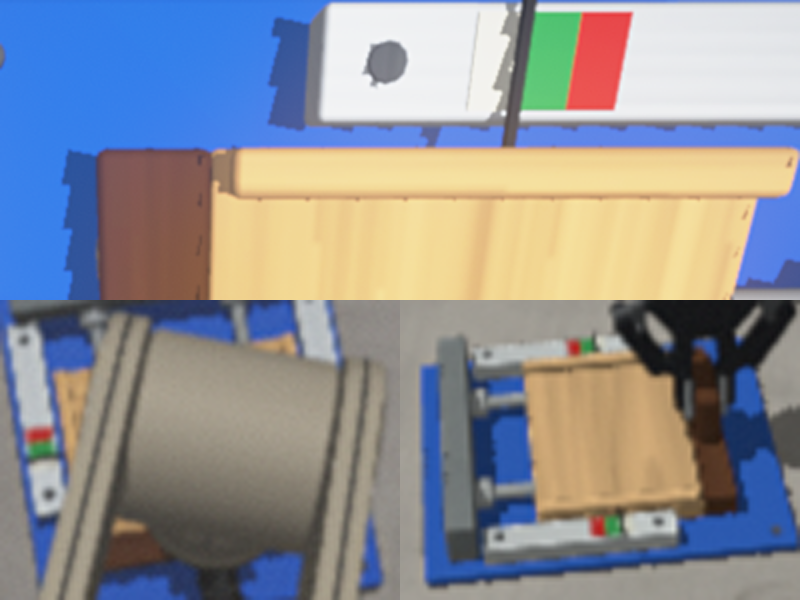

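```bash
python3 -m pendant '[[1,0.2,0,0,0,0],[2,0.4,0,0,0,0],[3,0.6,0,0,0,0],[4,0.8,0,0,0,0],[5,1,0,0,0,0],[6,1.2,0,0,0,0],[6,1.2,0,0,0,0],[6,1.2,0,0,0,0],[6,1.2,0,0,0,0],[6,1.2,0,0,0,0]]'; python3 - <<'E'
from h import *
p=grab_frame("wrist");s=grab_frame("side")
c=np.zeros((600,800,3),np.uint8)
c[:300,:]=cv2.resize(p["image"][0:150,240:640],(800,300),interpolation=2)
c[300:,:400]=cv2.resize(s["image"][185:222,290:339],(400,300),interpolation=2)
c[300:,400:]=cv2.resize(s["image"][165:240,270:370],(400,300),interpolation=2)
cv2.imwrite("pics/v8.png",c)
E
```

```text
time: 13.05
position: [0.5205, -0.0371, 0.037]
tcp_rot: [-0.002, 0.638, 0.77, -0.002]
wrist_force: [-15.7, -2.8, 19.1]
width: 0.196
```

View pics/v8.png

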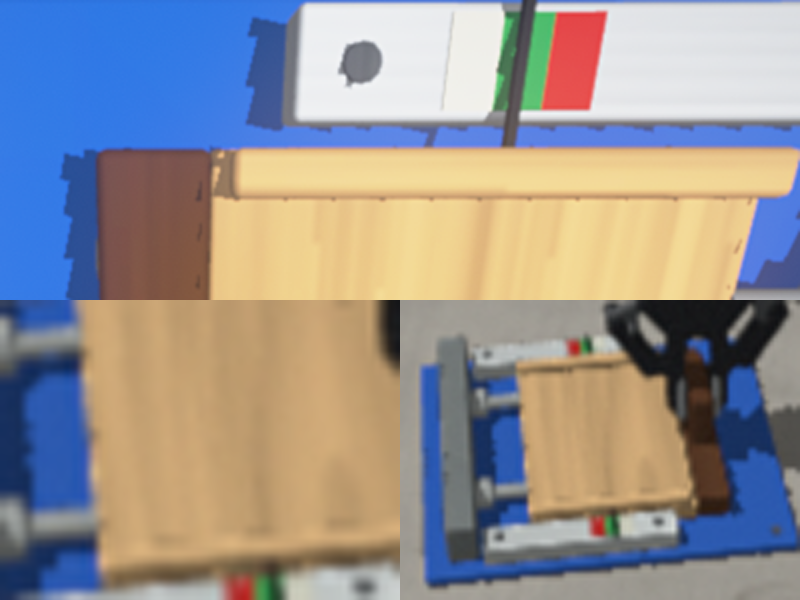

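```bash
python3 -m pendant '[[0,0,0.4,0,0,0],[0,0,0.4,0,0,0],[0,0,0.4,0,0,0],[0,0,0.4,0,0,0],[0,0,0.4,0,0,0]]'; python3 - <<'E'
from h import *
p=grab_frame("wrist"); r=p["image"][20,420:560].astype(int)
print([(420+i,"K" if v.max()<80 else "G" if v[1]>v[2]+40 and v[1]>v[0]+30 else "R" if v[2]>v[1]+80 else ".") for i,v in enumerate(r)][60:130:3])
print(get_obs()["position"]); job_done()
E
```

```text
time: 13.65
position: [0.5205, -0.0371, 0.037]
tcp_rot: [-0.002, 0.638, 0.77, -0.002]
wrist_force: [-13.8, -3.3, 15.0]
width: 0.204
[(480, '.'), (483, '.'), (486, '.'), (489, '.'), (492, 'G'), (495, 'G'), (498, '.'), (501, '.'), (504, '.'), (507, 'G'), (510, 'G'), (513, 'G'), (516, 'R'), (519, 'R'), (522, 'R'), (525, 'R'), (528, 'R'), (531, 'R'), (534, 'R'), (537, 'R'), (540, 'R'), (543, '.'), (546, '.'), (549, '.')]
[ 0.52053858 -0.03710902  0.03700185]
the job is handed in; nothing more can be done
```

I picked up the handle by its grip, turned it so the brass screw heads face away from the panel, and set it on the jig. I then pushed it through the grip against the panel and handed the job in at about 13.7 s, still gripping at 70 N and pushing.

- **Gauge:** in the last wrist-camera image the left pointer was mid-green, with green on both sides of it. The far side could only be checked in the side camera, where both gauges looked alike but the image is coarse.
- **Fit:** the rail's left end looked flush with the panel side in the last pictures, its edge parallel to the panel's, with no visible gap. The right end was hidden by the gripper, so I did not check it directly. One brass head was visible on the outer face.
- **Forces:** the wrist read about 14 N along the push and 15 N upward, because the handle is pressed onto the bed. The push reading is above the 4–12 N for green; I put the excess down to friction on the bed, but did not measure that. The arm held still over the last 0.5 s.
- **Other objects:** I did not move the bowl, screwdriver or spoon on purpose, but I did not check their positions at the end.

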